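# Snap a plating rack onto the drip bar and prove the gate

## Task

Lift the loaded plating rack out of its wooden loading block and push its spring-gated hook down onto the drip stand's bar, near the middle, until the bar is inside the hook and the gate flicks shut. Then tug the rack upwards with 5 to 10 N for about a second so that the gate bears on the bar, to prove that it holds, and finally let the rack down and leave it hanging still by the top of its hook. Keep the rack upright, keep every push and pull on the stand below 14 N, and leave the bottle, bowl and hammer alone.

Things in the scene. Friction and masses are not known exactly. Their poses are not given: they have to be found in the camera images.
- rack: Upright jewellery plating rack, 0.28 kg, 240 mm tall; origin: centre of the foot's underside, z up. Foot 14 (x) x 26 (y) x 34 high; centre bar with two cross arms (92 mm along y, heights 55 and 90) whose rings reach 17 mm out in x; crank at 98-112; above it a brass hook of flat bar (5 thick, 10 wide in y) in the rack's x-z plane, mouth open downwards; on top a finger grip.
- rack_grip (a point): Middle of the black finger grip to hold the rack by: 14 (x) x 20 (y) x 45 high, above the hook; 220 mm above the rack's origin, axes as the rack's. The hook's outer top is 25 mm below this point, the grip's top 20 mm above.
- rack_seat (a point): Where the bar's centre lies when the rack hangs: 6 mm under the inner top of the hook's bow, 184 mm above the rack's origin, 36 mm below rack_grip; axes as the rack's. The hook's inside is 20 mm wide here: spine on the -x side (inner face x = -10), nose on the +x side (x = 10, ends 20 mm below this point).
- rack_lip (a point): Lowest outer edge of the nose's lip, flared outwards to +x: 17 mm in x from rack_seat, 27 mm below it. The spine (faces x = -15 and -10) runs on down to the crank, whose top is 72 mm below rack_seat; the bar comes in sideways between lip and crank, from the rack's +x side, then up into the mouth.
- rack_gate (a joint): Sprung flap across the mouth, 24 mm long, 3 thick; 0 rad = shut, 0.79 = flat along the spine. Shut, it slopes up at 45 degrees from its pin to the inside of the nose. The bar pushes it open (3 to 8 N, similar sideways) from about 34 mm below rack_seat on; it flicks shut under the bar 3 to 7 mm below rack_seat: just that much later the bow lands hard on the bar.
- gate_pin (a point): Pin of the gate on the spine: x = -8.5 mm and 34 mm below rack_seat. The open gate leaves 17 mm of the mouth free, for the 12 mm bar. From inside the gate cannot be opened: when the rack is lifted 10 to 20 mm it bears on the bar.
- stand: Drip stand, fixed to the bench: grey tray 120 (x) x 320 (y) x 14 high, two posts 249 mm high at y = -135 and 135 mm; on them a round steel bar (12 mm in diameter, along y) is held in two black clamp bosses, 26 mm high. Origin: centre of the tray's underside, on the bench. The rack may hang on it either way round.
- stand_bar (a point): Nominal middle of the bar's axis, 225 mm above the bench; the bar runs along this frame's y and is free for 120 mm to either side. The clamps are not set exactly: the real bar is level and firm, true in x, but lies up to 8 mm higher or lower than this point. Its true height must be felt (or seen).
- block: Wooden loading block, fixed to the bench, 80 x 80 x 40 mm, origin centre of the underside; the rack's foot stands 30 mm deep in its slot with 0.8 mm play all round, so the rack must first be lifted straight up by more than 30 mm.
- bottle: Amber bottle, 48 mm in diameter, 100 mm tall, origin centre of its underside; leave alone.
- bowl: Steel bowl, 100 mm in diameter, 40 mm high, origin centre of its underside; leave alone.
- hammer: Small hammer, 180 mm long, lying along its x, origin under its middle; leave alone.
Mind the look-alikes: they are no part of the job. Of the things that look like the rack, the smallest one is meant.

How it is judged:
By the outcome, as a careful person would: the job done as asked, in the order asked, and still so for the second after the job is handed in, with the robot touching nothing.
It also fails if it takes over 70 s, if anything falls off the work surface, if the arm or the gripper's body presses on something with over 40 N, if the wrist force passes 120 N, or if a joint passes its speed limit or range.

## Robot

A 6-joint arm with a two-finger parallel gripper is mounted at the origin on the work surface. World frame = base frame: x ahead of the robot, y to its left, z up, the work surface at z = 0. Lengths are in m, angles in rad, forces in N, time in s.
With the tool pointing down it reaches from about 0.35 to 0.975 m from the base axis. Payload 4.9 kg.
Tool frame: the origin (TCP) lies on the mounting face of the last link; the fingertips stand 173 mm ahead of it and the grasp point (between the pads) lies 155 mm ahead of it; z points along the fingers, y is the direction in which the jaws open and shut (so a half turn about z gives the same grasp; the last joint's range is limited). The gripper opens to 85 mm and grips with 20 to 120 N. Pads are 22 mm wide; open, the fingers measure 114 mm over their backs; the gripper's body (76 mm by 85 mm) begins 54 mm behind the grasp point. The pads swing forward as they close: fully open they stand 13 mm farther back than shut.
Start: joints at [-1.281, 0.053, 1.613, -0, 1.476, -0.119], TCP at [0.248, -0.573, 0.405] pointing down, gripper open.
Joint ranges: [-3.01, 3.01], [-1.01, 2.22], [0.06, 2.58], [-1.02, 4.17], [0.09, 2.62], [-3.14, 3.14]. Speed limits (rad/s): [2.57, 2.57, 3.14, 3.14, 3.14, 3.14].

## Interface

Orientations are given as a unit quaternion [w, x, y, z].
In Python, from plant import manip gives the robot as it stands.
- The arm moves only by the tool play_rows, never from a script. Its argument "increments" is a list of rows, each an object with "offset": the shift along the tool's x, y, z in mm, a list of three; "twist": the turn about the tool's z in rad; "grip": the opening, from 0 (shut) to 1 (fully open). In form: [{"offset": [dx, dy, dz], "twist": twist, "grip": grip}, ...]. A call has 1 to 5 rows; each row is the pose to reach, as a shift and turn from the pose commanded when the call began, along the tool's axes at that moment; what a row does not reach only later rows make up. A row lasts 1/12 s, in which the tool goes at most 41.7 mm and 7.16 degrees, less where a joint would pass 70% of its speed; a pose out of reach is approached as far as the arm can. A call with a gripper value outside its range is refused whole. The fingers move at their own pace and stop on an object; the grip force is fixed at half the most. Time passes only in rows, so rows that repeat a pose let the fingers close. It gives the time, the measured TCP pose, the force and the opening at its end, in the units of the state.
- manip.state(): the state, without advancing time (a new reading comes with each control period).
- manip.grab_frame(name): name is "side" or "top" or "wrist"; returns the picture (400x640x3 uint8, blue, green, red); there is no depth.
- manip.get_calibration(name): a dict with "fx", "fy", "cx", "cy" (pixels), "T" (4x4, takes a point from camera to world coordinates). Camera axes: x right, y down, z forward; pixel columns grow to the right and rows downward; lengths in m; the calibration is good to about 2 mm. A picture is of the moment at which its call begins: read the wrist's pose just before it. get_calibration takes no time and is no camera call; for the wrist camera it gives the pose at the moment of the call.
- manip.job_done(): hands the job in, once; it reports no verdict.
Trained networks look in the newest picture that a camera, given by its name, has taken for a name from the list of things; names that differ only in an ending like _2 or _b are one class to them, and where a whole thing is asked for, a point or a joint stands for the part that bears it (a point fixed in the world has none). Each returns a list of dicts, best first, with "p" (0 to 1); they miss things now and then, are a little off and sometimes report something else, mostly with a low value. They report only what shows in the picture. A call takes as long as a camera call. They do not tell look-alikes from the thing itself.
- manip.boxes_of(query, camera): "xyz" ([x, y, z] in m, in the coordinates of the camera as it stood for that picture, good to about 4 mm: the middle of the surface that is visible of it).
- manip.tip_of(query, camera): "xyz" ([x, y, z] in m, in the coordinates of the camera as it stood for that picture, good to about 4 mm: a listed point, or the origin of a listed thing).
The state is a dict: "time": time; "joint_pos": joint angles; "joint_vel": joint speeds; "joint_efforts": joint torques, N m; "tool_pos": TCP position; "tool_rot": TCP orientation; "contact_force": force on the tool from outside, world axes, zero at the start; "ft_torque": the same for the moment, N m; "gripper_width": opening from 0.0 (shut) to 1.0 (fully open).
Only numpy, scipy, OpenCV 4.12 (cv2) and the standard library are available. Lean on these libraries where they do the work, as an engineer would, in place of code of your own. Each camera call takes 0.05 s, during which the arm holds its last target. There are 200 camera calls.

## Working session

There is one attempt and no reset: what is moved stays moved. The work goes in short steps, Python scripts to look and compute and a tool call to move; the robot and the scene stay as the last step left them, time stands still between calls to the robot, and variables do not carry over. Pictures are saved under pics/ and viewed, about 8 in all and at most 12, crops included, and the job is handed in when it is done.

Besides the shell and the picture viewer there is one more tool, called after "Request:" as a command line: name --argument value ..., lists and objects as JSON in quotes. play_rows: Moves the arm, as the interface text tells. Its arguments: {"type":"object","properties":{"increments":{"type":"array"}},"required":["increments"]}

```bash
mkdir -p pics
cat > h.py <<'E'
from plant import manip
import numpy as np, cv2
def w(cam,p,T=None):
    T=np.array(manip.get_calibration(cam)["T"]) if T is None else T
    return (T@np.r_[p,1])[:3]
def px(cam,P):
    c=manip.get_calibration(cam);q=np.linalg.inv(np.array(c["T"]))@np.r_[P,1]
    return np.round([c["fx"]*q[0]/q[2]+c["cx"],c["fy"]*q[1]/q[2]+c["cy"]],1)
E
python3 - <<'E'
from h import *
np.set_printoptions(precision=4,suppress=True)
s=manip.state();print(s)
ims=[]
for c in("side","top"):
    im=manip.grab_frame(c);cv2.imwrite(f"pics/{c}0.png",im)
    print(c,np.array(manip.get_calibration(c)["T"]),manip.get_calibration(c)["fx"])
    for q in("rack","rack_grip","rack_seat","rack_lip","stand","stand_bar","block","bottle","bowl","hammer"):
        for d in manip.tip_of(q,c): 
            P=w(c,d["xyz"]);print(c,q,round(d["p"],2),P,px(c,P))
E
```

```text
{'time': 0.0, 'joint_pos': array([-1.281 ,  0.0533,  1.6143, -0.    ,  1.476 , -0.119 ]), 'joint_vel': array([-0.0016,  0.0005,  0.0005,  0.0006, -0.0011, -0.0007]), 'joint_efforts': array([ -0.0014, -39.369 , -37.0173,  -0.0002,   0.0071,   0.    ]), 'tool_pos': array([ 0.2484, -0.5732,  0.4035]), 'tool_rot': array([-0.001 ,  0.9792,  0.203 , -0.0001]), 'contact_force': array([-0.4048,  0.431 ,  0.2412]), 'ft_torque': array([ 0.017 , -0.0554,  0.049 ]), 'gripper_width': 0.9984093034971326}
side [[-0.9732 -0.1151  0.1991  0.3912]
 [-0.2299  0.5171 -0.8245  0.7221]
 [-0.0081 -0.8482 -0.5297  0.5905]
 [ 0.      0.      0.      1.    ]] 371.8011084010032
side rack 0.94 [ 0.3122  0.174  -0.0029] [422.8 313.7]
side rack 0.82 [0.7473 0.3313 0.0006] [187.2 335.8]
side rack 0.69 [0.5714 0.2031 0.0091] [295.2 298.6]
side rack_grip 0.93 [0.5675 0.206  0.2285] [291.4 211.6]
side rack_grip 0.85 [0.3137 0.1673 0.2848] [446.4 188.8]
side rack_grip 0.75 [0.7424 0.3279 0.285 ] [153.9 210.2]
side rack_seat 0.92 [0.3138 0.1749 0.2431] [442.3 212.6]
side rack_seat 0.78 [0.7408 0.328  0.2374] [162.2 235
[... 1334 characters left out ...]
p rack_lip 0.94 [0.5861 0.2163 0.1674] [266.2 161.5]
top rack_lip 0.87 [0.3298 0.1603 0.2023] [283.1 274.3]
top rack_lip 0.74 [0.7557 0.3507 0.207 ] [209.7  84.5]
top stand 0.96 [ 0.5119 -0.1762 -0.0043] [421.2 208.8]
top stand 0.23 [0.564  0.2093 0.2289] [264.5 164. ]
top stand_bar 0.68 [ 0.5145 -0.1757  0.2249] [442.2 191.4]
top block 0.63 [0.5664 0.2053 0.0014] [279.3 184.6]
top bottle 0.62 [0.5676 0.2059 0.1987] [268.2 165.9]
top bottle 0.6 [0.3776 0.0138 0.0032] [349.1 257.5]
top bottle 0.3 [0.5593 0.2046 0.1629] [270.9 173.2]
top bottle 0.29 [0.5685 0.2072 0.0125] [278.1 182.9]
top bowl 0.82 [ 0.7645  0.1665 -0.0001] [296.9 115.4]
top hammer 0.72 [ 0.7694 -0.1653 -0.0027] [416.4 116.8]
```

```bash
ls
```

```text
h.py
pics
```

View pics/side0.png

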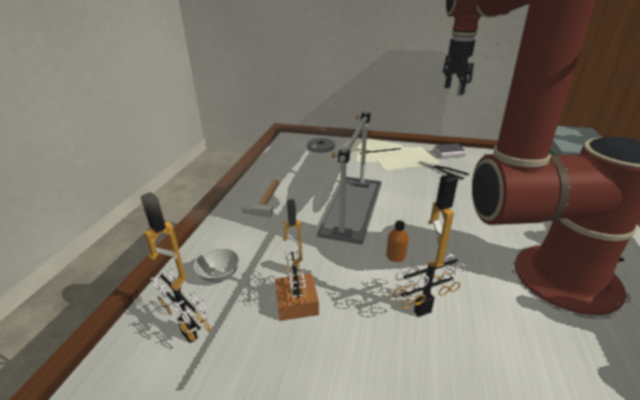

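View pics/top0.png

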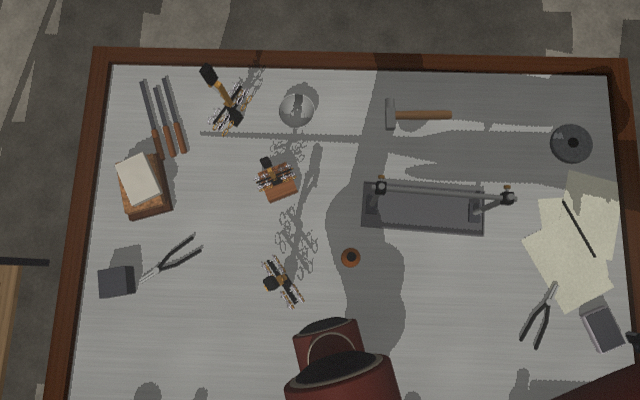

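Top and side views: three rack look-alikes. The smallest, standing in the block at side (295,290) / top (275,180), is the target. The stand is at top (423,208).

Request:
play_rows --increments '[{"offset": [0, 0, -40], "twist": -0.12, "grip": 1}, {"offset": [0, 0, -80], "twist": -0.24, "grip": 1}, {"offset": [0, 0, -120], "twist": -0.36, "grip": 1}, {"offset": [20, -20, -155], "twist": -0.48, "grip": 1}, {"offset": [45, -45, -155], "twist": -0.6, "grip": 1}]'

```text
time: 1.52
tool_pos: [0.271, -0.5149, 0.5683]
tool_rot: [0.006, 0.875, 0.484, -0.001]
contact_force: [1.8, 0.4, 1.5]
gripper_width: 0.997
```

```bash
cat >> h.py <<'E'
from scipy.spatial.transform import Rotation as Ro
np.set_printoptions(precision=4,suppress=True)
def go(P,yawy):  # target TCP, world yaw (deg) of tool y
    s=manip.state();q=s["tool_rot"];R=Ro.from_quat([q[1],q[2],q[3],q[0]]).as_matrix()
    y=np.degrees(np.arctan2(R[1,1],R[0,1]));d=R.T@(np.array(P)-s["tool_pos"])*1000
    print("t",round(s["time"],2),"pos",s["tool_pos"],"yawy",round(y,2),"z",R[:,2],"F",s["contact_force"],"gw",round(s["gripper_width"],3))
    print("offset",d.round(1),"twist",round(-np.radians((yawy-y+180)%360-180),4),"j",s["joint_pos"])
E
python3 -c "
from h import *
go([.50,.13,.56],20)"
```

```text
t 1.52 pos [ 0.271  -0.5149  0.5683] yawy -32.05 z [ 0.004  -0.012  -0.9999] F [1.8027 0.4478 1.5396] gw 0.997
offset [ 668.2 -148.1    1.4] twist -0.9084 j [-1.2142 -0.0974  1.4932 -0.0004  1.7332 -0.6549]
```

Request:
play_rows --increments '[{"offset": [39, -9, 0], "twist": -0.12, "grip": 1}, {"offset": [78, -18, 0], "twist": -0.24, "grip": 1}, {"offset": [117, -27, 0], "twist": -0.36, "grip": 1}, {"offset": [156, -36, 0], "twist": -0.48, "grip": 1}, {"offset": [195, -44, 0], "twist": -0.6, "grip": 1}]'

```text
time: 1.93
tool_pos: [0.3385, -0.3239, 0.5599]
tool_rot: [0.0, 0.692, 0.722, 0.0]
contact_force: [0.6, 0.6, -0.1]
gripper_width: 1.001
```

```bash
python3 -c "
from h import *
go([.50,.13,.56],20)"
```

```text
t 1.93 pos [ 0.3385 -0.3239  0.5599] yawy 2.48 z [ 0.0005 -0.0004 -1.    ] F [ 0.6186  0.6311 -0.1141] gw 1.001
offset [446.5 180.9  -0.2] twist -0.3058 j [-0.9224 -0.3696  1.7356  0.0002  1.775  -0.9656]
```

Request:
play_rows --increments '[{"offset": [37, 15, 0], "twist": 0, "grip": 1}, {"offset": [75, 30, 0], "twist": 0, "grip": 1}, {"offset": [112, 45, 0], "twist": 0, "grip": 1}, {"offset": [150, 60, 0], "twist": 0, "grip": 1}, {"offset": [187, 76, 0], "twist": 0, "grip": 1}]'

```text
time: 2.35
tool_pos: [0.4072, -0.134, 0.5601]
tool_rot: [0.001, 0.694, 0.72, 0.0]
contact_force: [1.1, 0.3, -0.1]
gripper_width: 0.999
```

Request:
play_rows --increments '[{"offset": [37, 15, 0], "twist": -0.1, "grip": 1}, {"offset": [75, 30, 0], "twist": -0.2, "grip": 1}, {"offset": [112, 45, 0], "twist": -0.3, "grip": 1}, {"offset": [150, 60, 0], "twist": -0.3, "grip": 1}, {"offset": [187, 76, 0], "twist": -0.3, "grip": 1}]'

```text
time: 2.77
tool_pos: [0.4761, 0.0559, 0.5601]
tool_rot: [0.001, 0.578, 0.816, 0.0]
contact_force: [1.3, -0.5, -0.6]
gripper_width: 1.001
```

Request:
play_rows --increments '[{"offset": [37, -3, 0], "twist": 0, "grip": 1}, {"offset": [50, -5, 0], "twist": 0, "grip": 1}, {"offset": [50, -5, 0], "twist": 0, "grip": 1}, {"offset": [50, -5, 0], "twist": 0, "grip": 1}]'

```text
time: 3.1
tool_pos: [0.4547, 0.0997, 0.5599]
tool_rot: [0.0, 0.577, 0.816, 0.0]
contact_force: [0.6, -1.1, 0.3]
gripper_width: 1.001
```

Run:
```python
from h import *
go([.566,.207,.56],20)
T=np.array(manip.get_calibration("wrist")["T"]);print(T)
cv2.imwrite("pics/w1.png",manip.grab_frame("wrist"))
for q in("rack","rack_grip","rack_seat","rack_lip","gate_pin","block"):
    for d in manip.tip_of(q,"wrist")[:2]:
        P=w("wrist",d["xyz"],T);print(q,round(d["p"],2),P,px("wrist",P))
```

```text
t 3.1 pos [0.4547 0.0997 0.5599] yawy 19.47 z [ 0.0007 -0.0004 -1.    ] F [ 0.584  -1.1315  0.3408] gw 1.001
offset [ 64.1 140.7  -0.1] twist -0.0093 j [ 0.0559 -0.3773  1.7412 -0.0005  1.777  -0.284 ]
[[ 0.9429  0.3196  0.0933  0.4313]
 [ 0.3329 -0.9046 -0.2661  0.167 ]
 [-0.0007  0.282  -0.9594  0.5285]
 [ 0.      0.      0.      1.    ]]
rack 0.95 [ 0.3152  0.1718 -0.0025] [253.3  87.1]
rack 0.75 [0.5722 0.2072 0.0079] [410.7 120.5]
rack_grip 0.83 [0.3154 0.1715 0.2834] [170.5  52.3]
rack_grip 0.71 [0.5688 0.2079 0.2328] [475.8 121.7]
rack_seat 0.86 [0.5691 0.204  0.1924] [455.9 124.6]
rack_seat 0.81 [0.3097 0.1704 0.2391] [187.7  61.3]
rack_lip 0.9 [0.5797 0.2112 0.1676] [458.1 121. ]
rack_lip 0.73 [0.3289 0.152  0.207 ] [216.5  93.3]
gate_pin 0.91 [0.561  0.2015 0.1556] [435.4 123.6]
gate_pin 0.75 [0.3084 0.1787 0.194 ] [207.1  60. ]
block 0.95 [0.5682 0.2058 0.001 ] [407.  120.3]
```

View pics/w1.png

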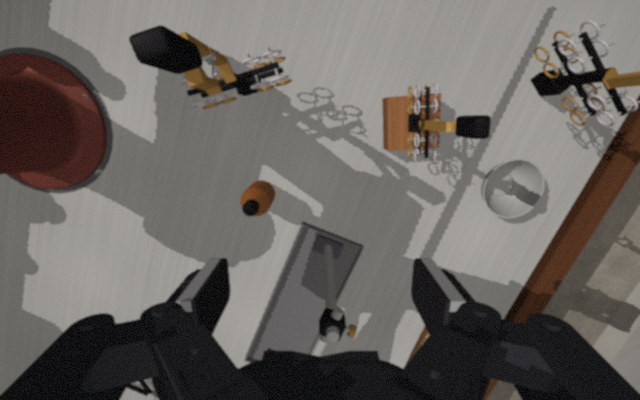

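The picture shows the target in its block at (407,122), its cross arms vertical in the image, so rack yaw ≈ tool yaw ≈ 19.5°. Bottle (257,198) and stand (305,290) are where expected.

Request:
play_rows --increments '[{"offset": [16, 35, 0], "twist": 0, "grip": 1}, {"offset": [32, 70, 0], "twist": 0, "grip": 1}, {"offset": [48, 106, 10], "twist": 0, "grip": 1}, {"offset": [63, 138, 30], "twist": 0, "grip": 1}, {"offset": [63.5, 141.5, 65], "twist": 0, "grip": 1}]'

```text
time: 3.87
tool_pos: [0.5705, 0.2085, 0.4967]
tool_rot: [0.002, 0.577, 0.816, 0.003]
contact_force: [-0.7, -0.8, -0.1]
gripper_width: 1.0
```

Request:
play_rows --increments '[{"offset": [0, 0, 35], "twist": 0, "grip": 1}, {"offset": [0, 0, 35], "twist": 0, "grip": 1}, {"offset": [0, 0, 35], "twist": 0, "grip": 1}]'

```text
time: 4.12
tool_pos: [0.5673, 0.2055, 0.457]
tool_rot: [-0.002, 0.578, 0.816, -0.002]
contact_force: [-0.1, -0.3, 1.3]
gripper_width: 0.999
```

Run:
```python
from h import *
go([.567,.2065,.39],19.5)
T=np.array(manip.get_calibration("wrist")["T"])
im=manip.grab_frame("wrist")
for q in("rack","rack_grip","rack_seat","rack_lip","block"):
    for d in manip.tip_of(q,"wrist")[:2]:
        P=w("wrist",d["xyz"],T);print(q,round(d["p"],2),P,px("wrist",P))
# overlay predicted block top and grip top at yaw 19.5
def rect(P,sx,sy,z,a,col):
    a=np.radians(a);pts=[]
    for i,j in((-1,-1),(1,-1),(1,1),(-1,1)):
        X=i*sx/2;Y=j*sy/2
        pts.append(px("wrist",[P[0]+X*np.cos(a)-Y*np.sin(a),P[1]+X*np.sin(a)+Y*np.cos(a),z]))
    cv2.polylines(im,[np.int32(np.round(pts))],True,col,1)
c=(.567,.2065)
rect(c,.08,.08,.04,19.5,(0,255,0));rect(c,.014,.020,.25,19.5,(0,0,255));rect(c,.014,.020,.205,19.5,(255,255,0))
cv2.imwrite("pics/w2.png",im)
```

```text
t 4.12 pos [0.5673 0.2055 0.457 ] yawy 19.33 z [-0.0057 -0.0014 -1.    ] F [-0.0884 -0.2653  1.274 ] gw 0.999
offset [ 1.   0.4 67. ] twist -0.003 j [ 0.2243 -0.0225  1.6023 -0.      1.5677 -0.113 ]
rack 0.71 [ 0.3181  0.1687 -0.0028] [137.8 133.7]
rack 0.61 [0.5714 0.2065 0.011 ] [321.9 170.3]
rack_grip 0.87 [0.5668 0.2039 0.2323] [316.2 225.9]
rack_seat 0.88 [0.5665 0.2021 0.1952] [315.3 211.9]
rack_lip 0.82 [0.5823 0.2166 0.1671] [338.1 193.4]
block 0.76 [ 0.5689  0.2064 -0.0019] [319.8 168.2]
block 0.35 [0.5717 0.2045 0.1964] [322.8 212.2]
```

View pics/w2.png

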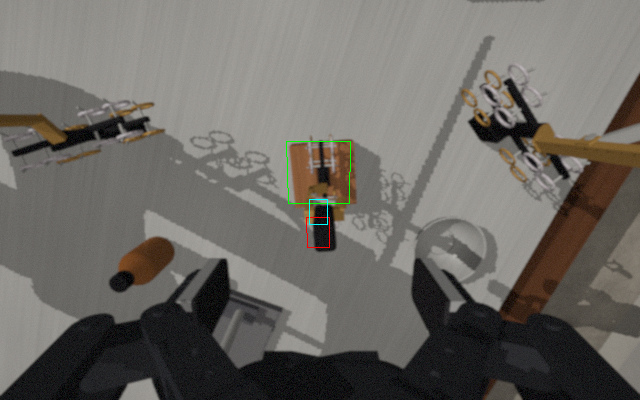

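Run:
```python
from h import *
im=manip.grab_frame("wrist");c=im[125:265,270:380]
cv2.imwrite("pics/w3.png",cv2.resize(c,None,fx=4.2,fy=4.2,interpolation=cv2.INTER_CUBIC))
print(manip.get_calibration("wrist")["fx"])
```

```text
309.1853114076513
```

View pics/w3.png

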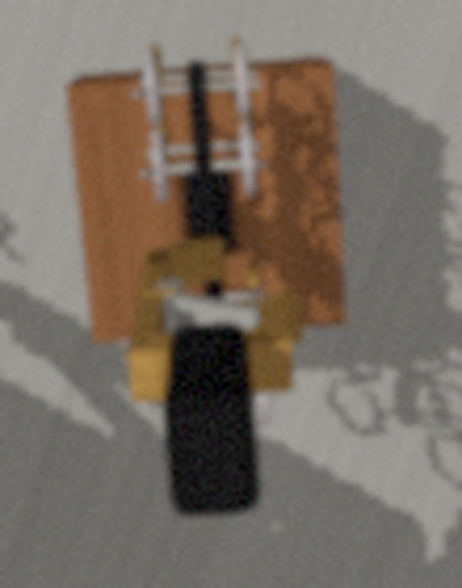

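Run:
```python
from h import *
from scipy.optimize import least_squares
pix=np.array([[286.7,144.8],[348.6,139.3],[352.1,201.7],[292.6,206]])
def corners(v,zt):
    a=v[2];R=np.array([[np.cos(a),-np.sin(a)],[np.sin(a),np.cos(a)]])
    L=[(-.04,.04,zt),(.04,.04,zt),(.04,-.04,.04),(-.04,-.04,.04)]
    return np.array([px("wrist",np.r_[R@p[:2]+v[:2],p[2]]) for p in np.array(L)])
def px(cam,P,c=manip.get_calibration("wrist")):
    q=np.linalg.inv(np.array(c["T"]))@np.r_[P,1]
    return np.array([c["fx"]*q[0]/q[2]+c["cx"],c["fy"]*q[1]/q[2]+c["cy"]])
for zt in(.04,0.0):
    r=least_squares(lambda v:(corners(v,zt)-pix).ravel(),[.567,.2065,.38]);print(zt,r.x[:2],np.degrees(r.x[2]),r.fun)
for p in([.567,.2065],[.569,.2065],[.57,.208],[.567,.2045]):
    print(p,px("",[*p,.24]),px("",[*p,.205]))
```

```text
0.04 [0.5687 0.2062] 23.796797919794948 [-1.2418 -0.1421  1.0552  0.2322  0.6776 -0.1515 -0.486   0.1583]
0.0 [0.5691 0.2046] 23.95366041578817 [ 1.7109 -1.502  -1.8994 -0.8242  0.6355  0.9251 -0.449   1.3849]
[0.567, 0.2065] [318.3877 227.4902] [318.5218 211.6344]
[0.569, 0.2065] [321.2589 228.4336] [320.986  212.4569]
[0.57, 0.208] [323.4531 226.8799] [322.8685 211.1033]
[0.567, 0.2045] [317.3879 230.185 ] [317.6632 213.9832]
```

```bash
python3 -c "
from h import *
go([.569,.206,.387],23.8)"
```

```text
t 4.47 pos [0.5674 0.2058 0.4624] yawy 19.35 z [ 0.004   0.0009 -1.    ] F [ 0.5053 -0.0621  0.5238] gw 0.999
offset [-0.3  1.2 75.4] twist -0.0777 j [ 0.2247 -0.0266  1.5974 -0.      1.5666 -0.113 ]
```

Request:
play_rows --increments '[{"offset": [-0.2, 1.6, 0], "twist": -0.078, "grip": 1}, {"offset": [-0.2, 1.6, 30], "twist": -0.078, "grip": 1}, {"offset": [-0.2, 1.6, 55], "twist": -0.078, "grip": 1}, {"offset": [-0.2, 1.6, 73], "twist": -0.078, "grip": 1}, {"offset": [-0.2, 1.6, 73], "twist": -0.078, "grip": 1}]'

```text
time: 4.88
tool_pos: [0.5679, 0.206, 0.3823]
tool_rot: [-0.003, 0.546, 0.838, -0.003]
contact_force: [-0.3, 0.1, -0.1]
gripper_width: 1.001
```

Request:
play_rows --increments '[{"offset": [0, 0, 0], "twist": 0, "grip": 0.35}, {"offset": [0, 0, 0], "twist": 0, "grip": 0.35}, {"offset": [0, 0, 0], "twist": 0, "grip": 0.35}, {"offset": [0, 0, 0], "twist": 0, "grip": 0.35}]'

```text
time: 5.22
tool_pos: [0.5694, 0.2064, 0.3891]
tool_rot: [0.001, 0.546, 0.838, 0.001]
contact_force: [-0.9, 0.4, -0.4]
gripper_width: 0.454
```

Run:
```python
from h import *
go([.569,.206,.387],23.8)
im=manip.grab_frame("wrist");cv2.imwrite("pics/w4.png",im[100:400,170:470])
```

```text
t 5.22 pos [0.5694 0.2064 0.3891] yawy 23.83 z [ 0.0035  0.0008 -1.    ] F [-0.8939  0.3979 -0.3727] gw 0.454
offset [-0.2 -0.5  2.1] twist 0.0006 j [ 0.225   0.0163  1.6764 -0.      1.4452 -0.191 ]
```

View pics/w4.png

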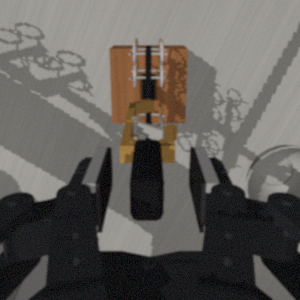

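The grip (147,180 in the crop) is centred between the fingers and the block is square to the image. Closing now.

Request:
play_rows --increments '[{"offset": [0, 0, 0], "twist": 0, "grip": 0.1}, {"offset": [0, 0, 0], "twist": 0, "grip": 0.1}, {"offset": [0, 0, 0], "twist": 0, "grip": 0.1}, {"offset": [0, 0, 0], "twist": 0, "grip": 0}, {"offset": [0, 0, 0], "twist": 0, "grip": 0}]'

```text
time: 5.68
tool_pos: [0.5691, 0.2064, 0.3878]
tool_rot: [0.001, 0.546, 0.838, 0.001]
contact_force: [-1.0, 0.8, 5.3]
gripper_width: 0.155
```

Request:
play_rows --increments '[{"offset": [0, 0, 0], "twist": 0, "grip": 0}, {"offset": [0, 0, 0], "twist": 0, "grip": 0}, {"offset": [0, 0, 0], "twist": 0, "grip": 0}, {"offset": [0, 0, 0], "twist": 0, "grip": 0}]'

```text
time: 6.02
tool_pos: [0.5691, 0.2064, 0.3878]
tool_rot: [0.001, 0.546, 0.838, 0.001]
contact_force: [-0.9, -0.1, 5.0]
gripper_width: 0.154
```

```bash
python3 -c "
from h import *
go([.569,.206,.387],23.8)
im=manip.grab_frame('wrist')
go([.569,.206,.387],23.8)"
```

```text
t 6.02 pos [0.5691 0.2064 0.3878] yawy 23.83 z [ 0.0015  0.0003 -1.    ] F [-0.9081 -0.1255  5.0017] gw 0.154
offset [-0.3 -0.3  0.8] twist 0.0006 j [ 0.225   0.0171  1.6778 -0.      1.4452 -0.191 ]
t 6.07 pos [0.5691 0.2064 0.3878] yawy 23.83 z [ 0.0016  0.0003 -1.    ] F [ 0.2984 -0.937   4.997 ] gw 0.156
offset [-0.3 -0.3  0.8] twist 0.0006 j [ 0.225   0.0171  1.6778 -0.      1.4451 -0.1909]
```

Request:
play_rows --increments '[{"offset": [0, 0, -4], "twist": 0, "grip": 0}, {"offset": [0, 0, -10], "twist": 0, "grip": 0}, {"offset": [0, 0, -17], "twist": 0, "grip": 0}, {"offset": [0, 0, -24], "twist": 0, "grip": 0}, {"offset": [0, 0, -31], "twist": 0, "grip": 0}]'

```text
time: 6.48
tool_pos: [0.5688, 0.2063, 0.4178]
tool_rot: [-0.0, 0.546, 0.838, -0.001]
contact_force: [-0.6, 0.0, -3.1]
gripper_width: 0.152
```

Request:
play_rows --increments '[{"offset": [0, 0, -10], "twist": 0, "grip": 0}, {"offset": [0, 0, -30], "twist": 0, "grip": 0}, {"offset": [0, 0, -60], "twist": 0, "grip": 0}, {"offset": [0, 0, -80], "twist": 0, "grip": 0}, {"offset": [0, 0, -80], "twist": 0, "grip": 0}]'

```text
time: 6.9
tool_pos: [0.5691, 0.2064, 0.5051]
tool_rot: [0.004, 0.546, 0.838, 0.004]
contact_force: [1.0, -0.5, -2.5]
gripper_width: 0.156
```

Request:
play_rows --increments '[{"offset": [0, 0, 0], "twist": 0, "grip": 0}, {"offset": [0, 0, 0], "twist": 0, "grip": 0}, {"offset": [0, 0, 0], "twist": 0, "grip": 0}, {"offset": [0, 0, 0], "twist": 0, "grip": 0}, {"offset": [0, 0, 0], "twist": 0, "grip": 0}]'

```text
time: 7.32
tool_pos: [0.5688, 0.2063, 0.4958]
tool_rot: [-0.001, 0.546, 0.838, -0.001]
contact_force: [-0.8, -0.5, -3.4]
gripper_width: 0.16
```

Run:
```python
from h import *
go([.45,-.178,.5],-2)
a=manip.grab_frame("side");b=manip.grab_frame("top")
cv2.imwrite("pics/st.png",np.vstack([cv2.resize(a[100:260,270:470],None,fx=4,fy=4,interpolation=cv2.INTER_CUBIC)[:,:800]])[:600])
cv2.imwrite("pics/tt.png",cv2.resize(b[160:250,340:530],None,fx=4.2,fy=4.2,interpolation=cv2.INTER_CUBIC))
for q in("rack","rack_grip","rack_seat","rack_lip"):
    for c in("side","top"):
        for d in manip.tip_of(q,c)[:3]:
            P=w(c,d["xyz"]); 
            if np.hypot(P[0]-.569,P[1]-.206)<.05:print(c,q,round(d["p"],2),P)
go([.45,-.178,.5],-2)
```

```text
t 7.32 pos [0.5688 0.2063 0.4958] yawy 23.84 z [-0.0029 -0.0007 -1.    ] F [-0.7534 -0.4922 -3.3593] gw 0.16
offset [-303.5 -264.    -3.6] twist 0.4509 j [ 0.225  -0.0313  1.5476 -0.      1.6284 -0.191 ]
side rack 0.78 [0.5689 0.2038 0.1152]
top rack 0.62 [0.568  0.2053 0.1224]
side rack_grip 0.93 [0.5728 0.2039 0.3365]
side rack_seat 0.71 [0.5704 0.2066 0.2996]
side rack_lip 0.57 [0.5841 0.2141 0.2705]
t 7.82 pos [0.5689 0.2063 0.4978] yawy 23.83 z [ 0.0002  0.     -1.    ] F [ 0.4376 -0.1416 -3.4821] gw 0.156
offset [-303.5 -264.1   -2.2] twist 0.4509 j [ 0.225  -0.0324  1.5454 -0.      1.6285 -0.191 ]
```

View pics/st.png

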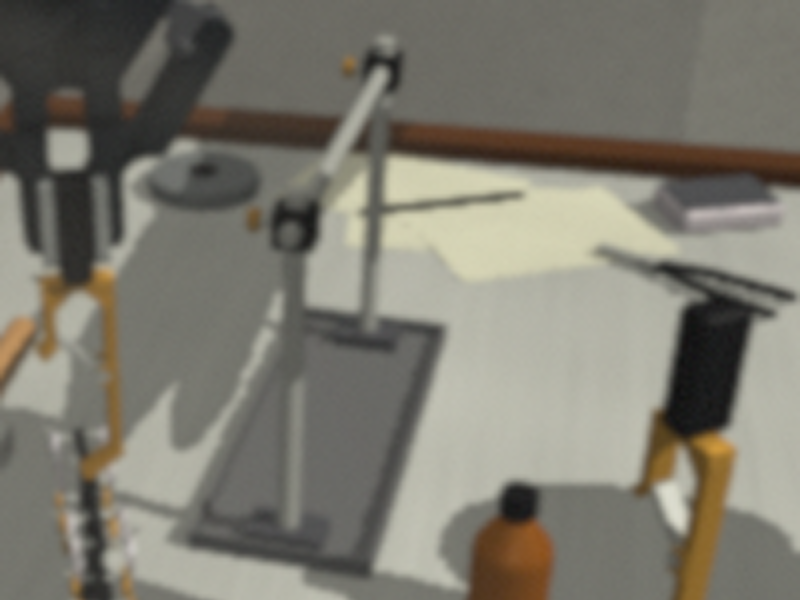

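View pics/tt.png

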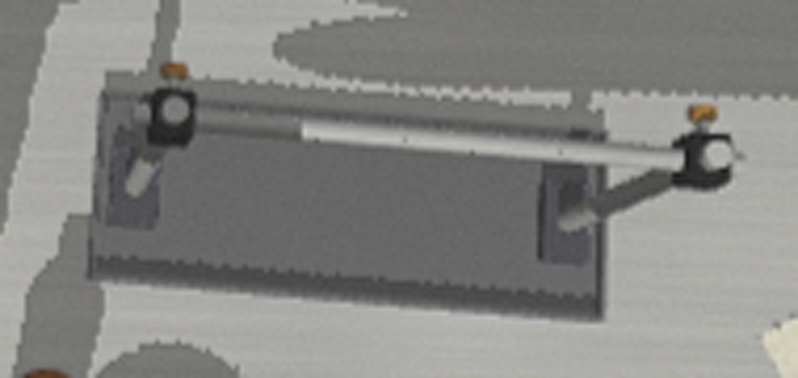

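Side crop: held rack upright, nose to the left (world +x), spine on the right. Bar runs (320,195)–(383,78) there, and in the top crop from (200,124) to (670,158). Fitting the stand pose from these.

Run:
```python
from h import *
from scipy.optimize import least_squares
C={c:manip.get_calibration(c) for c in("side","top")}
def px(cam,P):
    c=C[cam];q=np.linalg.inv(np.array(c["T"]))@np.r_[P,1]
    return np.array([c["fx"]*q[0]/q[2]+c["cx"],c["fy"]*q[1]/q[2]+c["cy"]])
tray=[("top",-.06,.16,361.4,225.5),("top",-.06,-.16,483.3,236.2),("top",.06,.16,364.5,181.4),("top",.06,-.16,483.6,188.1),
("side",.06,.16,317.5,235),("side",-.06,.16,362.5,243),("side",-.06,-.16,381.3,182)]
bar=[("side",350,148.8),("side",365.7,119.5),("top",387.6,189.5),("top",499.5,197.6)]
def W(v,x,y,z):
    a=v[2];return [v[0]+x*np.cos(a)-y*np.sin(a),v[1]+x*np.sin(a)+y*np.cos(a),z]
def f(v):
    r=[]
    for c,x,y,u,t in tray: r+=list((px(c,W(v,x,y,.007))-[u,t])*.5)
    for c,u,t in bar:
        p,q=px(c,W(v,0,.12,v[3])),px(c,W(v,0,-.12,v[3]));d=(q-p)/np.linalg.norm(q-p)
        r.append(1.5*(d[0]*(t-p[1])-d[1]*(u-p[0])))
    return r
r=least_squares(f,[.514,-.178,-.03,.225],loss="soft_l1");print(r.x,np.degrees(r.x[2]),r.fun.round(1))
```

```text
[ 0.5124 -0.1783 -0.0481  0.2134] -2.755674919626932 [-0.2  0.2  0.1 -0.5 -0.4  0.   0.2  1.  -0.3 -0.2  0.1 -0.3 -0.2  0.1
 -0.2  0.1  0.1 -0. ]
```

Request:
play_rows --increments '[{"offset": [-8, -25, 0], "twist": 0.06, "grip": 0}, {"offset": [-20, -60, 0], "twist": 0.15, "grip": 0}, {"offset": [-32, -97, 0], "twist": 0.25, "grip": 0}, {"offset": [-44, -134, 0], "twist": 0.36, "grip": 0}, {"offset": [-54, -165, 0], "twist": 0.46, "grip": 0}]'

```text
time: 8.23
tool_pos: [0.4381, 0.0893, 0.4977]
tool_rot: [0.0, 0.724, 0.69, -0.0]
contact_force: [-0.7, -0.8, -3.1]
gripper_width: 0.154
```

```bash
python3 -c "
from h import *
go([.455,-.176,.4978],-2.75)"
```

```text
t 8.23 pos [0.4381 0.0893 0.4977] yawy -2.81 z [-0.0001 -0.0006 -1.    ] F [-0.6796 -0.774  -3.146 ] gw 0.154
offset [-264.1   29.9    0. ] twist -0.001 j [ 0.0345 -0.4255  1.8773 -0.0006  1.69    0.0834]
```

Request:
play_rows --increments '[{"offset": [-30, 3, 0], "twist": 0, "grip": 0}, {"offset": [-68, 7, 0], "twist": 0, "grip": 0}, {"offset": [-107, 12, 0], "twist": 0, "grip": 0}, {"offset": [-146, 16, 0], "twist": 0, "grip": 0}, {"offset": [-185, 21, 0], "twist": 0, "grip": 0}]'

```text
time: 8.65
tool_pos: [0.452, -0.0971, 0.4983]
tool_rot: [0.001, 0.722, 0.691, 0.0]
contact_force: [1.1, 0.3, -2.6]
gripper_width: 0.154
```

Request:
play_rows --increments '[{"offset": [-35, 4, 0], "twist": 0, "grip": 0}, {"offset": [-65, 7, 0], "twist": 0, "grip": 0}, {"offset": [-79, 9, 10], "twist": 0, "grip": 0}, {"offset": [-79, 9, 25], "twist": 0, "grip": 0}, {"offset": [-79, 9, 36], "twist": 0, "grip": 0}]'

```text
time: 9.07
tool_pos: [0.458, -0.1755, 0.4605]
tool_rot: [-0.001, 0.723, 0.691, 0.0]
contact_force: [-0.2, 0.1, -4.7]
gripper_width: 0.155
```

Request:
play_rows --increments '[{"offset": [0, 0, 0], "twist": 0, "grip": 0}, {"offset": [0, 0, 0], "twist": 0, "grip": 0}, {"offset": [0, 0, 0], "twist": 0, "grip": 0}, {"offset": [0, 0, 0], "twist": 0, "grip": 0}, {"offset": [0, 0, 0], "twist": 0, "grip": 0}]'

```text
time: 9.48
tool_pos: [0.4583, -0.1743, 0.4629]
tool_rot: [0.001, 0.722, 0.692, 0.0]
contact_force: [-0.3, 0.2, -3.6]
gripper_width: 0.155
```

Run:
```python
from h import *
a=manip.grab_frame("side")
go([.5145,-.178,.4618],-2.75)
cv2.imwrite("pics/s5.png",cv2.resize(a[90:250,280:480],None,fx=4,fy=4,interpolation=cv2.INTER_CUBIC)[:600])
for q in("rack_grip","rack_seat","rack_lip","gate_pin","stand_bar"):
    for c in("side",):
        for d in manip.tip_of(q,c)[:4]:
            P=w(c,d["xyz"]); 
            if np.hypot(P[0]-.48,P[1]+.17)<.07:print(c,q,round(d["p"],2),P)
```

```text
t 9.53 pos [ 0.4583 -0.1744  0.4627] yawy -2.48 z [ 0.0015 -0.0008 -1.    ] F [ 0.4157 -0.3766 -3.0875] gw 0.154
offset [-1.2 56.3  1. ] twist 0.0048 j [-0.5155 -0.3052  1.8436  0.      1.6015 -0.4723]
side rack_grip 0.85 [ 0.4596 -0.1749  0.3075]
side rack_grip 0.34 [ 0.5145 -0.1803 -0.001 ]
side rack_seat 0.69 [ 0.4622 -0.1764  0.268 ]
side rack_lip 0.75 [ 0.4627 -0.1776  0.081 ]
side rack_lip 0.64 [ 0.4779 -0.1742  0.2417]
side gate_pin 0.69 [ 0.4494 -0.1777  0.2315]
side gate_pin 0.58 [ 0.463  -0.1783  0.081 ]
side stand_bar 0.92 [ 0.5148 -0.1813  0.2244]
```

View pics/s5.png

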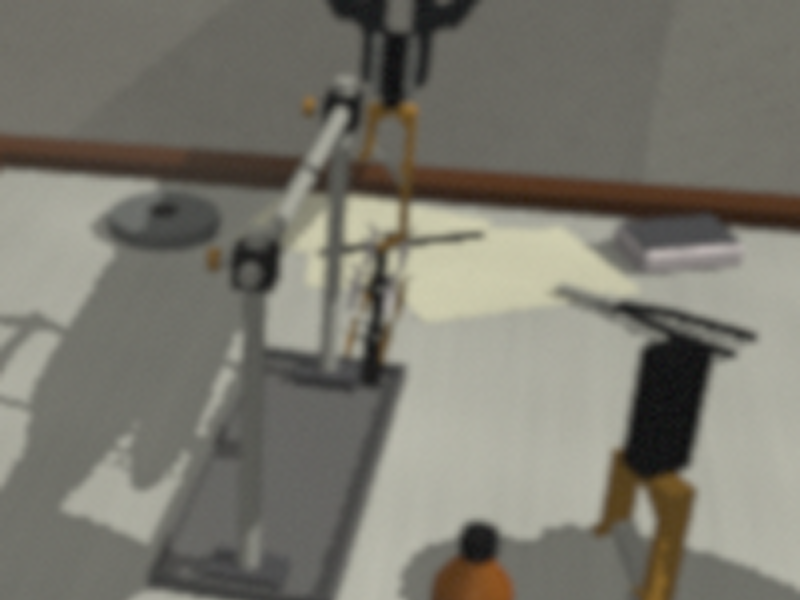

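Nose and gate face the bar; the lip (≈0.242) is above the bar and the crank below. Slide in, then feel the spine against the bar.

Request:
play_rows --increments '[{"offset": [-1, 10, 0], "twist": 0.004, "grip": 0}, {"offset": [-1, 25, 0], "twist": 0.004, "grip": 0}, {"offset": [-1, 40, 0], "twist": 0.004, "grip": 0}, {"offset": [-1, 50, 0], "twist": 0.004, "grip": 0}, {"offset": [-1, 52, 0], "twist": 0.004, "grip": 0}]'

```text
time: 10.2
tool_pos: [0.5111, -0.1782, 0.4615]
tool_rot: [-0.0, 0.724, 0.69, 0.0]
contact_force: [-0.3, -0.3, -3.3]
gripper_width: 0.157
```

Request:
play_rows --increments '[{"offset": [0, 0, 0], "twist": 0, "grip": 0}, {"offset": [0, 0, 0], "twist": 0, "grip": 0}, {"offset": [0, 1, 0], "twist": 0, "grip": 0}, {"offset": [0, 1, 0], "twist": 0, "grip": 0}]'

```text
time: 10.53
tool_pos: [0.5107, -0.1781, 0.4618]
tool_rot: [0.0, 0.724, 0.69, 0.0]
contact_force: [0.7, -0.1, -4.3]
gripper_width: 0.154
```

Request:
play_rows --increments '[{"offset": [0, 1, 0], "twist": 0, "grip": 0}, {"offset": [0, 1, 0], "twist": 0, "grip": 0}, {"offset": [0, 1.5, 0], "twist": 0, "grip": 0}, {"offset": [0, 1.5, 0], "twist": 0, "grip": 0}]'

```text
time: 10.87
tool_pos: [0.5125, -0.1782, 0.4617]
tool_rot: [0.0, 0.724, 0.69, 0.0]
contact_force: [-0.1, -0.4, -3.9]
gripper_width: 0.156
```

Request:
play_rows --increments '[{"offset": [0, 1, 0], "twist": 0, "grip": 0}, {"offset": [0, 1, 0], "twist": 0, "grip": 0}, {"offset": [0, 1, 0], "twist": 0, "grip": 0}]'

```text
time: 11.12
tool_pos: [0.5136, -0.1783, 0.4617]
tool_rot: [-0.0, 0.724, 0.69, -0.0]
contact_force: [-0.0, -0.1, -4.7]
gripper_width: 0.153
```

Request:
play_rows --increments '[{"offset": [0, 1, 0], "twist": 0, "grip": 0}, {"offset": [0, 1, 0], "twist": 0, "grip": 0}, {"offset": [0, 1, 0], "twist": 0, "grip": 0}]'

```text
time: 11.37
tool_pos: [0.5146, -0.1783, 0.4617]
tool_rot: [-0.0, 0.724, 0.69, -0.0]
contact_force: [0.5, 0.5, -4.4]
gripper_width: 0.155
```

Request:
play_rows --increments '[{"offset": [0, 1, 0], "twist": 0, "grip": 0}, {"offset": [0, 1, 0], "twist": 0, "grip": 0}, {"offset": [0, 1, 0], "twist": 0, "grip": 0}]'

```text
time: 11.62
tool_pos: [0.5156, -0.1784, 0.4617]
tool_rot: [0.0, 0.724, 0.69, -0.0]
contact_force: [-0.2, -0.4, -3.1]
gripper_width: 0.153
```

Request:
play_rows --increments '[{"offset": [0, 1, 0], "twist": 0, "grip": 0}, {"offset": [0, 1, 0], "twist": 0, "grip": 0}, {"offset": [0, 1, 0], "twist": 0, "grip": 0}]'

```text
time: 11.87
tool_pos: [0.5164, -0.1784, 0.4616]
tool_rot: [-0.0, 0.724, 0.69, -0.0]
contact_force: [-2.2, 0.2, -3.1]
gripper_width: 0.151
```

Request:
play_rows --increments '[{"offset": [0, 1, 0], "twist": 0, "grip": 0}, {"offset": [0, 1, 0], "twist": 0, "grip": 0}, {"offset": [0, 1, 0], "twist": 0, "grip": 0}]'

```text
time: 12.12
tool_pos: [0.5172, -0.1785, 0.4616]
tool_rot: [-0.001, 0.724, 0.69, -0.001]
contact_force: [-5.2, 0.6, -1.4]
gripper_width: 0.157
```

Spine touches at TCP x ≈ 0.5158; back off so the bar is ≈1.5 mm to +x of the mouth's middle.

Request:
play_rows --increments '[{"offset": [0, -3, 0], "twist": 0, "grip": 0}, {"offset": [0, -7.2, 0], "twist": 0, "grip": 0}, {"offset": [0, -7.2, 2], "twist": 0, "grip": 0}, {"offset": [0, -7.2, 4], "twist": 0, "grip": 0}, {"offset": [0, -7.2, 6], "twist": 0, "grip": 0}]'

```text
time: 12.53
tool_pos: [0.5104, -0.1781, 0.4556]
tool_rot: [0.0, 0.724, 0.69, 0.0]
contact_force: [-0.1, -1.0, -3.4]
gripper_width: 0.158
```

Request:
play_rows --increments '[{"offset": [0, 0, 1], "twist": 0, "grip": 0}, {"offset": [0, 0, 2], "twist": 0, "grip": 0}, {"offset": [0, 0, 2], "twist": 0, "grip": 0}]'

```text
time: 12.78
tool_pos: [0.5103, -0.1781, 0.4545]
tool_rot: [0.0, 0.724, 0.69, -0.0]
contact_force: [-2.8, 0.7, 0.5]
gripper_width: 0.159
```

Request:
play_rows --increments '[{"offset": [0, 0, 1], "twist": 0, "grip": 0}, {"offset": [0, 0, 2], "twist": 0, "grip": 0}, {"offset": [0, 0, 2], "twist": 0, "grip": 0}]'

```text
time: 13.03
tool_pos: [0.5103, -0.1782, 0.4531]
tool_rot: [0.0, 0.724, 0.69, -0.0]
contact_force: [-4.2, 1.3, 4.9]
gripper_width: 0.155
```

Request:
play_rows --increments '[{"offset": [0, 0, 1], "twist": 0, "grip": 0}, {"offset": [0, 0, 2], "twist": 0, "grip": 0}, {"offset": [0, 0, 2], "twist": 0, "grip": 0}]'

```text
time: 13.28
tool_pos: [0.5101, -0.1783, 0.4508]
tool_rot: [0.0, 0.724, 0.69, -0.001]
contact_force: [-4.4, -0.2, 5.0]
gripper_width: 0.157
```

Request:
play_rows --increments '[{"offset": [0, 0, 1], "twist": 0, "grip": 0}, {"offset": [0, 0, 2], "twist": 0, "grip": 0}, {"offset": [0, 0, 2], "twist": 0, "grip": 0}]'

```text
time: 13.53
tool_pos: [0.51, -0.1783, 0.4482]
tool_rot: [-0.0, 0.724, 0.69, -0.001]
contact_force: [-5.1, 0.0, 3.3]
gripper_width: 0.155
```

Request:
play_rows --increments '[{"offset": [0, 0, 1], "twist": 0, "grip": 0}, {"offset": [0, 0, 2], "twist": 0, "grip": 0}, {"offset": [0, 0, 2], "twist": 0, "grip": 0}]'

```text
time: 13.78
tool_pos: [0.5099, -0.1783, 0.4458]
tool_rot: [-0.001, 0.724, 0.69, -0.001]
contact_force: [-4.8, 0.2, 2.4]
gripper_width: 0.152
```

Request:
play_rows --increments '[{"offset": [0, 0, 1], "twist": 0, "grip": 0}, {"offset": [0, 0, 2], "twist": 0, "grip": 0}, {"offset": [0, 0, 3], "twist": 0, "grip": 0}, {"offset": [0, 0, 4], "twist": 0, "grip": 0}]'

```text
time: 14.12
tool_pos: [0.5099, -0.1782, 0.4415]
tool_rot: [-0.001, 0.724, 0.69, -0.001]
contact_force: [-3.9, -0.2, 1.1]
gripper_width: 0.157
```

Request:
play_rows --increments '[{"offset": [0, 0, 1], "twist": 0, "grip": 0}, {"offset": [0, 0, 2], "twist": 0, "grip": 0}, {"offset": [0, 0, 3], "twist": 0, "grip": 0}, {"offset": [0, 0, 4], "twist": 0, "grip": 0}]'

```text
time: 14.45
tool_pos: [0.5101, -0.1782, 0.4372]
tool_rot: [-0.001, 0.724, 0.69, -0.001]
contact_force: [-4.8, -0.0, 0.3]
gripper_width: 0.157
```

Request:
play_rows --increments '[{"offset": [0, 0, 1], "twist": 0, "grip": 0}, {"offset": [0, 0, 2], "twist": 0, "grip": 0}, {"offset": [0, 0, 3], "twist": 0, "grip": 0}, {"offset": [0, 0, 4], "twist": 0, "grip": 0}]'

```text
time: 14.78
tool_pos: [0.5103, -0.1781, 0.4334]
tool_rot: [-0.0, 0.724, 0.69, -0.0]
contact_force: [-5.5, -0.6, -1.1]
gripper_width: 0.153
```

Request:
play_rows --increments '[{"offset": [0, 0, 1], "twist": 0, "grip": 0}, {"offset": [0, 0, 2], "twist": 0, "grip": 0}, {"offset": [0, 0, 2], "twist": 0, "grip": 0}]'

```text
time: 15.03
tool_pos: [0.5103, -0.1781, 0.4311]
tool_rot: [-0.0, 0.724, 0.69, -0.0]
contact_force: [-5.4, -0.3, -1.5]
gripper_width: 0.151
```

Request:
play_rows --increments '[{"offset": [0, 0, 1], "twist": 0, "grip": 0}, {"offset": [0, 0, 1], "twist": 0, "grip": 0}]'

```text
time: 15.2
tool_pos: [0.5103, -0.1781, 0.4301]
tool_rot: [-0.0, 0.724, 0.69, -0.0]
contact_force: [-5.1, -0.7, -1.4]
gripper_width: 0.154
```

Request:
play_rows --increments '[{"offset": [0, 0, 1], "twist": 0, "grip": 0}, {"offset": [0, 0, 1], "twist": 0, "grip": 0}]'

```text
time: 15.37
tool_pos: [0.5103, -0.1781, 0.429]
tool_rot: [-0.0, 0.724, 0.69, -0.0]
contact_force: [-5.0, 0.5, -2.2]
gripper_width: 0.154
```

Request:
play_rows --increments '[{"offset": [0, 0, 1], "twist": 0, "grip": 0}, {"offset": [0, 0, 1], "twist": 0, "grip": 0}]'

```text
time: 15.53
tool_pos: [0.5103, -0.1781, 0.428]
tool_rot: [-0.0, 0.724, 0.69, -0.0]
contact_force: [-5.5, -0.1, -4.4]
gripper_width: 0.152
```

Request:
play_rows --increments '[{"offset": [0, 0, 1], "twist": 0, "grip": 0}, {"offset": [0, 0, 1], "twist": 0, "grip": 0}]'

```text
time: 15.7
tool_pos: [0.5103, -0.1781, 0.427]
tool_rot: [-0.001, 0.724, 0.69, -0.0]
contact_force: [-4.2, -0.1, -4.2]
gripper_width: 0.15
```

Request:
play_rows --increments '[{"offset": [0, 0, 1], "twist": 0, "grip": 0}, {"offset": [0, 0, 1], "twist": 0, "grip": 0}]'

```text
time: 15.87
tool_pos: [0.5102, -0.178, 0.4259]
tool_rot: [-0.001, 0.724, 0.69, -0.0]
contact_force: [-4.6, -0.1, -6.3]
gripper_width: 0.155
```

Request:
play_rows --increments '[{"offset": [0, 0, 1], "twist": 0, "grip": 0}, {"offset": [0, 0, 1], "twist": 0, "grip": 0}]'

```text
time: 16.03
tool_pos: [0.5108, -0.1781, 0.4258]
tool_rot: [0.001, 0.724, 0.69, 0.001]
contact_force: [-0.3, -0.0, -3.4]
gripper_width: 0.155
```

Request:
play_rows --increments '[{"offset": [0, 0, 0.7], "twist": 0, "grip": 0}, {"offset": [0, 0, 0.7], "twist": 0, "grip": 0}]'

```text
time: 16.2
tool_pos: [0.5109, -0.1781, 0.4259]
tool_rot: [0.001, 0.724, 0.69, 0.001]
contact_force: [0.3, -0.4, -3.6]
gripper_width: 0.156
```

Sideways force vanished: gate has flicked shut. Now tug up gently.

Request:
play_rows --increments '[{"offset": [0, 0, -1], "twist": 0, "grip": 0}, {"offset": [0, 0, -2.5], "twist": 0, "grip": 0}, {"offset": [0, 0, -4], "twist": 0, "grip": 0}, {"offset": [0, 0, -4], "twist": 0, "grip": 0}]'

```text
time: 16.53
tool_pos: [0.5105, -0.1782, 0.4298]
tool_rot: [0.001, 0.724, 0.69, 0.0]
contact_force: [0.5, 0.1, -3.1]
gripper_width: 0.156
```

Request:
play_rows --increments '[{"offset": [0, 0, -1], "twist": 0, "grip": 0}, {"offset": [0, 0, -2], "twist": 0, "grip": 0}, {"offset": [0, 0, -2], "twist": 0, "grip": 0}]'

```text
time: 16.78
tool_pos: [0.5104, -0.1781, 0.4313]
tool_rot: [0.0, 0.724, 0.69, 0.0]
contact_force: [-0.3, -0.3, -3.4]
gripper_width: 0.152
```

Request:
play_rows --increments '[{"offset": [0, 0, -1], "twist": 0, "grip": 0}, {"offset": [0, 0, -1], "twist": 0, "grip": 0}]'

```text
time: 16.95
tool_pos: [0.5104, -0.1781, 0.4322]
tool_rot: [0.0, 0.724, 0.69, 0.0]
contact_force: [-0.0, 0.3, -3.0]
gripper_width: 0.159
```

Request:
play_rows --increments '[{"offset": [0, 0, -1], "twist": 0, "grip": 0}, {"offset": [0, 0, -1], "twist": 0, "grip": 0}]'

```text
time: 17.12
tool_pos: [0.5104, -0.1781, 0.4332]
tool_rot: [0.0, 0.724, 0.69, 0.0]
contact_force: [-0.1, 0.4, -2.8]
gripper_width: 0.155
```

Request:
play_rows --increments '[{"offset": [0, 0, -1], "twist": 0, "grip": 0}, {"offset": [0, 0, -1], "twist": 0, "grip": 0}]'

```text
time: 17.28
tool_pos: [0.5104, -0.1781, 0.434]
tool_rot: [0.0, 0.724, 0.69, 0.0]
contact_force: [-0.3, -0.3, -3.6]
gripper_width: 0.155
```

Request:
play_rows --increments '[{"offset": [0, 0, -1], "twist": 0, "grip": 0}, {"offset": [0, 0, -1], "twist": 0, "grip": 0}]'

```text
time: 17.45
tool_pos: [0.5104, -0.1781, 0.4342]
tool_rot: [-0.0, 0.724, 0.69, 0.0]
contact_force: [2.1, -0.5, -6.6]
gripper_width: 0.157
```

Request:
play_rows --increments '[{"offset": [0, 0, -1], "twist": 0, "grip": 0}, {"offset": [0, 0, -1], "twist": 0, "grip": 0}]'

```text
time: 17.62
tool_pos: [0.5104, -0.1781, 0.4344]
tool_rot: [-0.001, 0.724, 0.69, -0.0]
contact_force: [3.4, -1.6, -12.1]
gripper_width: 0.157
```

Request:
play_rows --increments '[{"offset": [0, 0, -1], "twist": 0, "grip": 0}, {"offset": [0, 0, -1], "twist": 0, "grip": 0}]'

```text
time: 17.78
tool_pos: [0.5104, -0.1781, 0.4346]
tool_rot: [-0.001, 0.724, 0.69, -0.0]
contact_force: [5.5, -2.6, -16.1]
gripper_width: 0.158
```

Request:
play_rows --increments '[{"offset": [0, 0, 1.2], "twist": 0, "grip": 0}, {"offset": [0, 0, 1.2], "twist": 0, "grip": 0}]'

```text
time: 17.95
tool_pos: [0.5104, -0.1781, 0.4345]
tool_rot: [-0.001, 0.724, 0.69, -0.0]
contact_force: [5.0, -2.4, -14.6]
gripper_width: 0.152
```

Request:
play_rows --increments '[{"offset": [0, 0, 0.8], "twist": 0, "grip": 0}, {"offset": [0, 0, 0.8], "twist": 0, "grip": 0}]'

```text
time: 18.12
tool_pos: [0.5103, -0.1781, 0.4345]
tool_rot: [-0.0, 0.724, 0.69, -0.0]
contact_force: [2.9, -1.2, -14.1]
gripper_width: 0.153
```

Request:
play_rows --increments '[{"offset": [0, 0, 0.6], "twist": 0, "grip": 0}, {"offset": [0, 0, 0.6], "twist": 0, "grip": 0}]'

```text
time: 18.28
tool_pos: [0.5103, -0.1781, 0.4344]
tool_rot: [-0.0, 0.724, 0.69, -0.0]
contact_force: [3.5, -1.0, -12.9]
gripper_width: 0.153
```

Request:
play_rows --increments '[{"offset": [0, 0, 0.6], "twist": 0, "grip": 0}, {"offset": [0, 0, 0.6], "twist": 0, "grip": 0}]'

```text
time: 18.45
tool_pos: [0.5103, -0.178, 0.4344]
tool_rot: [0.0, 0.724, 0.69, 0.0]
contact_force: [2.4, -0.5, -10.2]
gripper_width: 0.153
```

Net pull ≈ 6.8–7 N; hold.

Request:
play_rows --increments '[{"offset": [0, 0, 0], "twist": 0, "grip": 0}, {"offset": [0, 0, 0], "twist": 0, "grip": 0}, {"offset": [0, 0, 0], "twist": 0, "grip": 0}]'

```text
time: 18.7
tool_pos: [0.5104, -0.1781, 0.4344]
tool_rot: [0.0, 0.724, 0.69, 0.0]
contact_force: [1.4, 0.1, -8.8]
gripper_width: 0.157
```

Request:
play_rows --increments '[{"offset": [0, 0, -0.5], "twist": 0, "grip": 0}, {"offset": [0, 0, -0.5], "twist": 0, "grip": 0}, {"offset": [0, 0, -0.5], "twist": 0, "grip": 0}]'

```text
time: 18.95
tool_pos: [0.5104, -0.1781, 0.4345]
tool_rot: [0.0, 0.724, 0.69, 0.0]
contact_force: [1.6, 0.5, -9.6]
gripper_width: 0.155
```

Request:
play_rows --increments '[{"offset": [0, 0, -0.3], "twist": 0, "grip": 0}, {"offset": [0, 0, -0.3], "twist": 0, "grip": 0}, {"offset": [0, 0, -0.3], "twist": 0, "grip": 0}]'

```text
time: 19.2
tool_pos: [0.5104, -0.1781, 0.4345]
tool_rot: [0.0, 0.724, 0.69, 0.0]
contact_force: [3.6, 0.0, -10.4]
gripper_width: 0.153
```

Request:
play_rows --increments '[{"offset": [0, 0, 0], "twist": 0, "grip": 0}, {"offset": [0, 0, 0], "twist": 0, "grip": 0}, {"offset": [0, 0, 0], "twist": 0, "grip": 0}, {"offset": [0, 0, 0], "twist": 0, "grip": 0}]'

```text
time: 19.53
tool_pos: [0.5104, -0.1781, 0.4345]
tool_rot: [0.0, 0.724, 0.69, 0.0]
contact_force: [2.8, 0.0, -10.8]
gripper_width: 0.152
```

Request:
play_rows --increments '[{"offset": [0, 0, 0], "twist": 0, "grip": 0}, {"offset": [0, 0, 0], "twist": 0, "grip": 0}, {"offset": [0, 0, 0], "twist": 0, "grip": 0}, {"offset": [0, 0, 0], "twist": 0, "grip": 0}]'

```text
time: 19.87
tool_pos: [0.5104, -0.1781, 0.4345]
tool_rot: [-0.0, 0.724, 0.69, 0.0]
contact_force: [3.0, -0.5, -10.4]
gripper_width: 0.155
```

Request:
play_rows --increments '[{"offset": [0, 0, 0], "twist": 0, "grip": 0}, {"offset": [0, 0, 0], "twist": 0, "grip": 0}, {"offset": [0, 0, 0], "twist": 0, "grip": 0}]'

```text
time: 20.12
tool_pos: [0.5104, -0.1781, 0.4346]
tool_rot: [-0.0, 0.724, 0.69, 0.0]
contact_force: [4.0, 0.3, -10.8]
gripper_width: 0.151
```

Request:
play_rows --increments '[{"offset": [0, 0, 1.5], "twist": 0, "grip": 0}, {"offset": [0, 0, 3], "twist": 0, "grip": 0}, {"offset": [0, 0, 5], "twist": 0, "grip": 0}, {"offset": [0, 0, 7], "twist": 0, "grip": 0}, {"offset": [0, 0, 8], "twist": 0, "grip": 0}]'

```text
time: 20.53
tool_pos: [0.5103, -0.1782, 0.427]
tool_rot: [0.0, 0.724, 0.69, -0.0]
contact_force: [-0.3, -0.4, -4.1]
gripper_width: 0.153
```

Request:
play_rows --increments '[{"offset": [0, 0, 1], "twist": 0, "grip": 0}, {"offset": [0, 0, 1], "twist": 0, "grip": 0}]'

```text
time: 20.7
tool_pos: [0.5103, -0.1781, 0.4255]
tool_rot: [-0.0, 0.724, 0.69, -0.0]
contact_force: [-0.2, -0.2, -3.2]
gripper_width: 0.155
```

Request:
play_rows --increments '[{"offset": [0, 0, 1], "twist": 0, "grip": 0}, {"offset": [0, 0, 1], "twist": 0, "grip": 0}]'

```text
time: 20.87
tool_pos: [0.5104, -0.1781, 0.4245]
tool_rot: [-0.0, 0.724, 0.69, -0.0]
contact_force: [-1.0, -0.5, -5.0]
gripper_width: 0.157
```

Request:
play_rows --increments '[{"offset": [0, 0, 0.8], "twist": 0, "grip": 0}, {"offset": [0, 0, 0.8], "twist": 0, "grip": 0}]'

```text
time: 21.03
tool_pos: [0.5103, -0.1781, 0.4237]
tool_rot: [-0.0, 0.724, 0.69, -0.0]
contact_force: [0.1, -0.0, -3.6]
gripper_width: 0.154
```

Request:
play_rows --increments '[{"offset": [0, 0, 0.8], "twist": 0, "grip": 0}, {"offset": [0, 0, 0.8], "twist": 0, "grip": 0}]'

```text
time: 21.2
tool_pos: [0.5104, -0.1781, 0.4229]
tool_rot: [-0.0, 0.724, 0.69, -0.0]
contact_force: [0.3, -0.7, -3.3]
gripper_width: 0.154
```

Request:
play_rows --increments '[{"offset": [0, 0, 0.7], "twist": 0, "grip": 0}, {"offset": [0, 0, 0.7], "twist": 0, "grip": 0}]'

```text
time: 21.37
tool_pos: [0.5104, -0.1781, 0.4222]
tool_rot: [-0.0, 0.724, 0.69, -0.0]
contact_force: [0.1, -0.9, -3.5]
gripper_width: 0.156
```

Request:
play_rows --increments '[{"offset": [0, 0, 0.7], "twist": 0, "grip": 0}, {"offset": [0, 0, 0.7], "twist": 0, "grip": 0}]'

```text
time: 21.53
tool_pos: [0.5105, -0.1781, 0.4218]
tool_rot: [0.0, 0.724, 0.69, 0.0]
contact_force: [0.9, -0.3, -3.3]
gripper_width: 0.157
```

Request:
play_rows --increments '[{"offset": [0, 0, 0.4], "twist": 0, "grip": 0}, {"offset": [0, 0, 0.4], "twist": 0, "grip": 0}]'

```text
time: 21.7
tool_pos: [0.5105, -0.1781, 0.4216]
tool_rot: [0.0, 0.724, 0.69, 0.0]
contact_force: [1.5, 0.4, -2.8]
gripper_width: 0.157
```

Request:
play_rows --increments '[{"offset": [0, 0, 0.4], "twist": 0, "grip": 0}, {"offset": [0, 0, 0.4], "twist": 0, "grip": 0}]'

```text
time: 21.87
tool_pos: [0.5106, -0.1781, 0.4214]
tool_rot: [0.001, 0.724, 0.69, 0.0]
contact_force: [1.5, -0.2, -0.8]
gripper_width: 0.149
```

Request:
play_rows --increments '[{"offset": [0, 0, 0.3], "twist": 0, "grip": 0}, {"offset": [0, 0, 0.3], "twist": 0, "grip": 0}]'

```text
time: 22.03
tool_pos: [0.5106, -0.1781, 0.4213]
tool_rot: [0.001, 0.724, 0.69, 0.0]
contact_force: [2.1, -0.5, 0.2]
gripper_width: 0.152
```

Request:
play_rows --increments '[{"offset": [0, 0.6, 0], "twist": 0, "grip": 0}, {"offset": [0, 0.6, 0], "twist": 0, "grip": 0}, {"offset": [0, 0.6, 0.2], "twist": 0, "grip": 0}, {"offset": [0, 0.6, 0.2], "twist": 0, "grip": 0}]'

```text
time: 22.37
tool_pos: [0.5111, -0.1782, 0.4208]
tool_rot: [0.001, 0.724, 0.69, 0.0]
contact_force: [1.8, 0.2, 1.6]
gripper_width: 0.157
```

Run:
```python
from h import *
a=manip.grab_frame("side")
go([.5145,-.178,.4618],-2.75)
cv2.imwrite("pics/s6.png",cv2.resize(a[90:210,300:420],None,fx=5,fy=5,interpolation=cv2.INTER_CUBIC)[:600])
```

```text
t 22.42 pos [ 0.5111 -0.1782  0.4208] yawy -2.75 z [ 0.0012 -0.0005 -1.    ] F [2.6012 0.5336 0.6825] gw 0.154
offset [  0.3   3.4 -41. ] twist 0.0 j [-0.473  -0.1578  1.7887  0.0001  1.5095 -0.425 ]
```

View pics/s6.png

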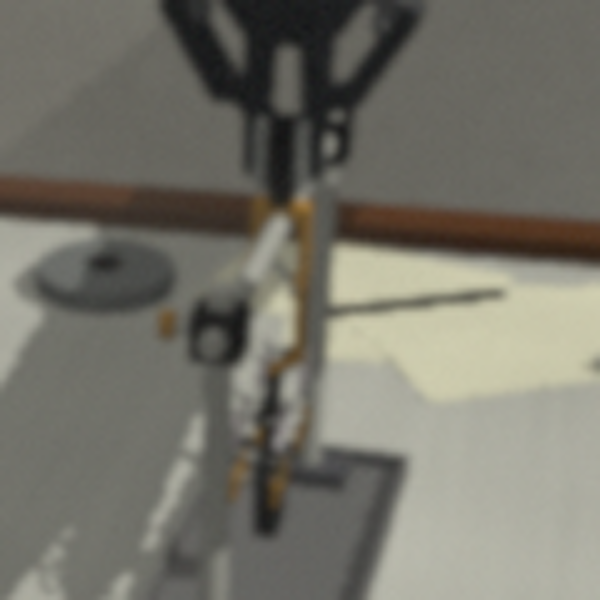

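Bar passes into the hook directly beneath the bow. Relax the remaining side force slightly, then release gradually.

Request:
play_rows --increments '[{"offset": [0, 0.8, 0], "twist": 0, "grip": 0}, {"offset": [0, 0.8, 0], "twist": 0, "grip": 0}, {"offset": [0, 0.8, 0], "twist": 0, "grip": 0}]'

```text
time: 22.67
tool_pos: [0.5118, -0.1782, 0.4204]
tool_rot: [0.0, 0.724, 0.69, -0.0]
contact_force: [0.7, -0.8, 1.9]
gripper_width: 0.155
```

Request:
play_rows --increments '[{"offset": [0, 0, 0], "twist": 0, "grip": 0.2}, {"offset": [0, 0, 0], "twist": 0, "grip": 0.2}, {"offset": [0, 0, 0], "twist": 0, "grip": 0.25}, {"offset": [0, 0, 0], "twist": 0, "grip": 0.25}, {"offset": [0, 0, 0], "twist": 0, "grip": 0.3}]'

```text
time: 23.08
tool_pos: [0.5117, -0.1781, 0.42]
tool_rot: [-0.0, 0.724, 0.69, -0.0]
contact_force: [0.4, 1.0, -0.0]
gripper_width: 0.298
```

Request:
play_rows --increments '[{"offset": [0, 0, 0], "twist": 0, "grip": 0.5}, {"offset": [0, 0, 0], "twist": 0, "grip": 0.5}, {"offset": [0, 0, 0], "twist": 0, "grip": 0.5}, {"offset": [0, 0, 0], "twist": 0, "grip": 0.5}, {"offset": [0, 0, 0], "twist": 0, "grip": 0.5}]'

```text
time: 23.5
tool_pos: [0.5118, -0.1782, 0.4203]
tool_rot: [0.0, 0.724, 0.69, -0.0]
contact_force: [0.2, 0.5, -0.1]
gripper_width: 0.5
```

Run:
```python
from h import *
a=manip.grab_frame("side");b=manip.grab_frame("wrist")
go([.511,-.178,.54],-2.75)
cv2.imwrite("pics/s7.png",np.hstack([cv2.resize(a[90:210,310:400],None,fx=4.4,fy=4.4,interpolation=cv2.INTER_CUBIC),cv2.resize(b[130:400,200:440],(396,528))[:528]]))
for q in("rack","rack_grip","rack_seat"):
    for d in manip.tip_of(q,"side")[:4]:
        P=w("side",d["xyz"]); 
        if np.hypot(P[0]-.51,P[1]+.17)<.07:print(q,round(d["p"],2),P)
```

```text
t 23.6 pos [ 0.5118 -0.1782  0.4203] yawy -2.75 z [-0. -0. -1.] F [0.031  0.102  0.5736] gw 0.503
offset [   0.1   -0.8 -119.7] twist -0.0 j [-0.4724 -0.1557  1.7876 -0.      1.5096 -0.4243]
rack_grip 0.72 [ 0.5118 -0.1786  0.2589]
rack_seat 0.7 [ 0.5175 -0.1806  0.2249]
```

View pics/s7.png

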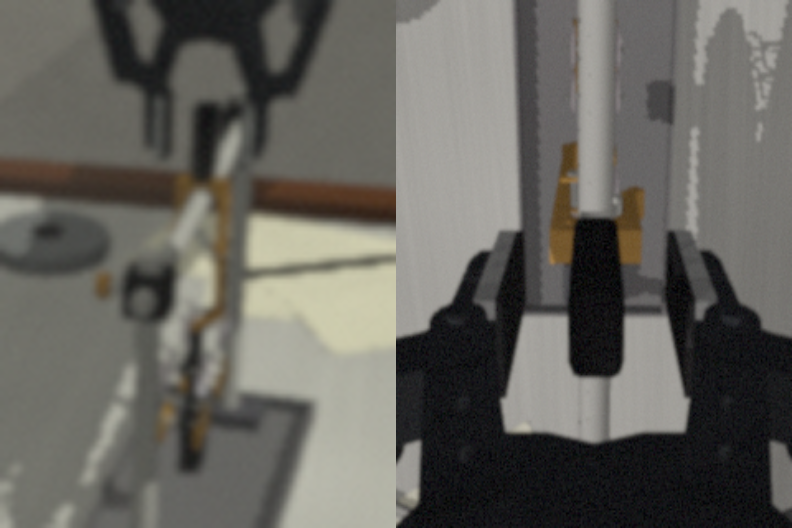

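The rack hangs upright on the bar: the grip is centred between the open fingers, well clear of both, and the hook straddles the bar. Retreating straight up.

Request:
play_rows --increments '[{"offset": [0, 0, -10], "twist": 0, "grip": 0.5}, {"offset": [0, 0, -30], "twist": 0, "grip": 0.5}, {"offset": [0, 0, -60], "twist": 0, "grip": 0.5}, {"offset": [0, 0, -95], "twist": 0, "grip": 0.5}, {"offset": [0, 0, -130], "twist": 0, "grip": 0.5}]'

```text
time: 24.17
tool_pos: [0.5115, -0.178, 0.552]
tool_rot: [-0.0, 0.724, 0.69, -0.0]
contact_force: [0.9, -0.2, 0.8]
gripper_width: 0.496
```

Request:
play_rows --increments '[{"offset": [0, 0, 0], "twist": 0, "grip": 0.5}, {"offset": [0, 0, 0], "twist": 0, "grip": 0.5}, {"offset": [0, 0, 0], "twist": 0, "grip": 0.5}, {"offset": [0, 0, 0], "twist": 0, "grip": 0.5}, {"offset": [0, 0, 0], "twist": 0, "grip": 0.5}]'

```text
time: 24.58
tool_pos: [0.5118, -0.1782, 0.5482]
tool_rot: [-0.002, 0.724, 0.69, -0.001]
contact_force: [-0.5, 0.2, -0.1]
gripper_width: 0.498
```

Run:
```python
from h import *
a=manip.grab_frame("side")
for i in range(10): b=manip.grab_frame("side")
print("diff",np.abs(a[90:210,310:400].astype(int)-b[90:210,310:400]).mean(),np.abs(a[300:,500:].astype(int)-b[300:,500:]).mean())
go([.511,-.178,.54],-2.75)
for q in("rack","rack_grip","rack_seat","bottle","bowl","hammer"):
    for d in manip.tip_of(q,"side")[:3]: print(q,round(d["p"],2),w("side",d["xyz"]))
print(manip.job_done())
```

```text
diff 0.8819135802469136 0.8155476190476191
t 25.13 pos [ 0.5118 -0.1781  0.5504] yawy -2.75 z [ 0. -0. -1.] F [ 0.6098  0.2423 -0.327 ] gw 0.499
offset [ 0.1 -0.8 10.4] twist 0.0 j [-0.4723 -0.1901  1.6057  0.      1.726  -0.4244]
rack 0.84 [ 0.5133 -0.1815  0.0408]
rack 0.77 [0.7469 0.3301 0.0029]
rack 0.73 [ 0.3129  0.1734 -0.0012]
rack_grip 0.88 [ 0.5122 -0.1801  0.2637]
rack_grip 0.84 [0.7416 0.326  0.2887]
rack_grip 0.79 [0.3136 0.168  0.2867]
rack_seat 0.9 [0.7453 0.3282 0.2316]
rack_seat 0.62 [ 0.5175 -0.1823  0.2235]
rack_seat 0.58 [0.3139 0.1755 0.2397]
bottle 0.66 [ 0.3768  0.0093 -0.0025]
bowl 0.65 [0.765  0.1708 0.0015]
hammer 0.72 [ 0.7711 -0.1674 -0.001 ]
the job is handed in; nothing more can be done
None
```

The smallest rack now hangs upright and still from the middle of the drip stand's bar. The one doubtful point is a brief peak of about 14 N during the tug, right at the 14 N limit. I handed the job in at about 25 s.

- **Hanging:** I lifted the rack out of the block and felt the bar with the hook's spine. I then pushed the hook down through the gate with at most about 9.5 N. The side force from the gate dropped to zero, which showed it had flicked shut.
- **Tug:** The gate held. The peak at 17.8 s was about 12.7 N upwards and 5.5 N sideways, after correcting for the rack's weight. I backed off and then held about 5.4 to 7.5 N for over a second and a half.
- **Last checks:** The camera shows no motion beyond image noise over half a second. The rack is at (0.513, -0.18), with its foot about 41 mm above the bench. The bottle, bowl and hammer are within 4 mm of where they were first seen, which is within the networks' accuracy. The open gripper is well above the rack.
- **Disagreement:** Fitting the images put the bar at about 0.213 m, but by touch it is about 0.227 m. I used the touch value.

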